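# Roll a ground bar into the V-block and set it against the stop

### The job

Without picking it up or pinching it, roll the round steel bar along the bench by pushing on its side, up the ramp of the aluminium block and into the V-groove. Then push on the end of the bar to slide it gently along the groove until its far end is home against the upright stop plate, and leave it lying there. Leave the tape roll, the tin and the brass weight where they are.

Things in the scene. Friction and masses are not known exactly. Their poses are not given: they have to be found in the camera images.
- bar: plain solid steel bar, 36 mm diameter, 100 mm long, about 0.3 kg, ground smooth and slippery, lying on the bench and free to roll. Origin at its centre (18 mm above the bench at the start); its own x axis runs along its length, y and z turn with it as it rolls.
- v_block: aluminium V-block with lead-in ramp, screwed down, 130 mm long along its x axis. Origin on the bench under the middle of the groove line; z up; the bar starts on its -y side. The 90-degree groove's faces meet (at a 4 mm relief slot) along y = 0, 4 mm above the bench; the far face rises to 34 mm at y = +31 mm, flat top to y = +44 mm. The seated bar's centre is at y = 0, z = 29.5 mm.
- ramp_foot (a point): middle of the ramp's lower edge, flush with the bench, at x = 0, y = -90 mm in the block's frame (axes as the block's). The ramp is 130 mm wide along x and climbs straight in +y to a lip 18 mm above the bench at y = -17 to -14 mm, where the groove begins.
- stop_face (a point): centre of the face of the upright steel stop plate that closes the +x end of the groove (the end away from the robot), at x = +65 mm, y = 0, z = 29.5 mm in the block's frame. The plate is 10 mm thick, 44 mm high and covers y = -8 to +32 mm. The bar is home with its centre 50 mm from this point. The groove is open at its -x end (x = -65 mm).
- tape_roll: roll of black tape lying flat, 62 mm across, 19 mm high, origin at the centre of its underside; a bystander.
- tin: flat grey round sample tin, 57 mm across, 19 mm high, origin at the centre of its underside; a bystander.
- brass_weight: small brass weight with a knob, 24 mm across, 34 mm high, origin at the centre of its underside; a bystander.

How it is judged:
By the outcome, as a careful person would: the job done as asked, in the order asked, and still so for the second after the job is handed in, with the robot touching nothing.
It also fails if it takes over 50 s, if anything falls off the work surface, if the arm or the gripper's body presses on something with over 40 N, if the wrist force passes 120 N, or if a joint passes its speed limit or range.

### The arm

A 7-joint arm with a two-finger parallel gripper is mounted at the origin on the work surface; the furniture and walls round the work are solid. World frame = base frame: x ahead of the robot, y to its left, z up, the work surface at z = 0. Lengths are in m, angles in rad, forces in N, time in s.
With the tool pointing down it reaches from about 0.4 to 0.85 m from the base axis. Payload 6.9 kg.
Tool frame: the origin (TCP) lies on the front face of the gripper's body, between the roots of the fingers; the fingertips stand 73 mm ahead of it and the grasp point (between the pads) lies 54 mm ahead of it; z points along the fingers, y is the line along which they close (so a half turn about z gives the same grasp; the last joint's range is limited). The gripper opens to 85 mm and grips with 20 to 120 N. Pads are 22 mm wide; open, the fingers measure 114 mm over their backs; the gripper's body (76 mm by 85 mm) begins 54 mm behind the grasp point. The pads swing forward as they close: fully open they stand 13 mm farther back than shut.
Start: joints at [1.357, 0.507, -0.238, 1.5, 0.126, 1.149, -0.155], TCP at [0.196, -0.594, 0.304] pointing down, gripper open.
Joint ranges: [-3.08, 3.08], [-0.24, 2.05], [-1.43, 1.35], [0, 2.5], [-1.52, 4.66], [0.17, 1.96], [-2.89, 2.89]. Speed limits (rad/s): [2.39, 2.39, 3.14, 3.14, 3.14, 3.14, 3.14].

### API

Orientations are given as a 3x3 rotation matrix whose columns are the frame's x, y, z axes.
In Python, from bench import arm, imaging gives the robot as it stands.
- The arm moves only by the shell command python3 -m crank 'ROWS' [FORCE]. ROWS is text: rows parted by semicolons, each of 7 numbers parted by spaces: the turn, a rotation vector about the tool's x, y, z in rad, then the shift along the tool's x, y, z in cm, then the opening, from -1 (shut) to 1 (fully open). A call has 1 to 20 rows; each row is the pose to reach, as a shift and turn from the pose commanded when the call began, along the tool's axes at that moment; what a row does not reach only later rows make up. A row lasts 1/12 s, in which the tool goes at most 41.7 mm and 7.16 degrees, less where a joint would pass 70% of its speed; a pose out of reach is approached as far as the arm can. A call with a gripper value outside its range is refused whole. The fingers move at their own pace and stop on an object; FORCE is the grip in N (left out, the last holds). Time passes only in rows, so rows that repeat a pose let the fingers close. It gives the time, the measured TCP pose, the force, the opening and the grip force at its end, in the units of the state.
- arm.observe(): the state, without advancing time (a new reading comes with each control period).
- imaging.capture(name): name is "scene" or "top"; returns a dict with "pixels" (400x640x3 uint8, blue, green, red), "fovy" (degrees; the focal length in pixels is half the picture's height over the tangent of half this angle, whatever the lens; pixels are square), "cx", "cy" (the principal point, pixels), "k1" (the pictures are not rectified: a ray, as slopes to the right and down, at radius r is drawn at 1 + k1 r^2 times it, then the intrinsics apply), "R" (3x3) and "t" (3): a world point X has camera coordinates R X + t. Camera axes: x right, y down, z forward; pixel columns grow to the right and rows downward; lengths in m; the calibration is good to about 2 mm. A picture is of the moment at which its call begins. There is no depth.
- arm.sign_off(): hands the job in; it is judged then, once.
The state is a dict: "time_s": time; "joint_positions": joint angles; "qd": joint speeds; "effort": joint torques, N m; "ee_pos": TCP position; "tcp_rot": TCP orientation; "contact_force": force on the tool from outside, world axes, zero at the start; "moment": the same for the moment, N m; "finger_gap": finger opening in m; "gripper_force": force on a finger pad.
Only numpy, scipy, OpenCV 4.12 (cv2) and the standard library are available. Lean on these libraries where they do the work, as an engineer would, in place of code of your own. Each camera call takes 0.05 s, during which the arm holds its last target. There are 200 camera calls.

## Working session

There is one attempt and no reset: what is moved stays moved. The work goes in short steps, Python scripts to look and compute and a shell command to move; the robot and the scene stay as the last step left them, time stands still between calls to the robot, and variables do not carry over. Pictures are saved under pics/ and viewed, at most 10 in all, crops included, and the job is handed in when it is done.

```bash
mkdir -p pics; ls
cat > h.py <<'E'
import numpy as np, cv2
from bench import arm, imaging
def K(c):
    f=200/np.tan(np.radians(c["fovy"])/2); return f
def ray(c,u,v):
    f=K(c); d=np.array([(u-c["cx"])/f,(v-c["cy"])/f]); p=d.copy()
    for _ in range(20): p=d/(1+c["k1"]*(p@p))
    R=np.array(c["R"]);t=np.array(c["t"]); return -R.T@t, R.T@np.array([p[0],p[1],1])
def onz(c,u,v,z):
    o,d=ray(c,u,v); return o+d*(z-o[2])/d[2]
def proj(c,X):
    p=np.array(c["R"])@np.array(X)+np.array(c["t"]); s=p[:2]/p[2]; s=s*(1+c["k1"]*(s@s)); return s*K(c)+[c["cx"],c["cy"]]
E
python3 - <<'E'
from h import *
for n in("top","scene"):
    c=imaging.capture(n); cv2.imwrite(f"pics/{n}0.png",c["pixels"]); print(n,{k:np.round(v,3).tolist() for k,v in c.items() if k!="pixels"})
s=arm.observe(); print({k:np.round(v,3).tolist() for k,v in s.items()})
E
```

```text
pics
top {'fovy': 44.602, 'cx': 307.0, 'cy': 192.775, 'k1': -0.0, 'R': [[0.004, -1.0, 0.014], [-0.986, -0.006, -0.168], [0.168, -0.013, -0.986]], 't': [-0.049, 0.502, 0.919]}
scene {'fovy': 51.094, 'cx': 319.29, 'cy': 195.773, 'k1': -0.011, 'R': [[-0.635, -0.772, -0.025], [-0.351, 0.317, -0.881], [0.688, -0.55, -0.473]], 't': [0.301, 0.212, 0.729]}
{'time_s': 0.1, 'joint_positions': [1.358, 0.508, -0.238, 1.501, 0.126, 1.149, -0.155], 'qd': [-0.0, -0.002, -0.001, -0.001, -0.001, -0.0, 0.0], 'effort': [-0.006, -62.183, -2.195, -25.02, 0.012, 0.008, 0.0], 'ee_pos': [0.196, -0.593, 0.303], 'tcp_rot': [[0.95, 0.313, -0.0], [0.313, -0.95, 0.002], [0.0, -0.002, -1.0]], 'contact_force': [1.398, -0.763, -0.11], 'moment': [0.039, 0.047, -0.021], 'gripper_force': 0.0, 'finger_gap': 0.086}
```

View pics/top0.png

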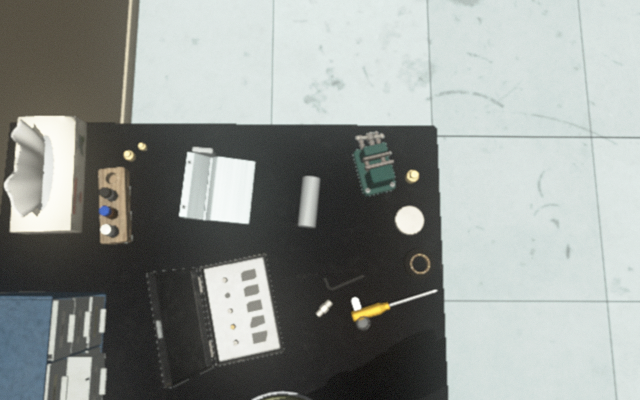

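View pics/scene0.png

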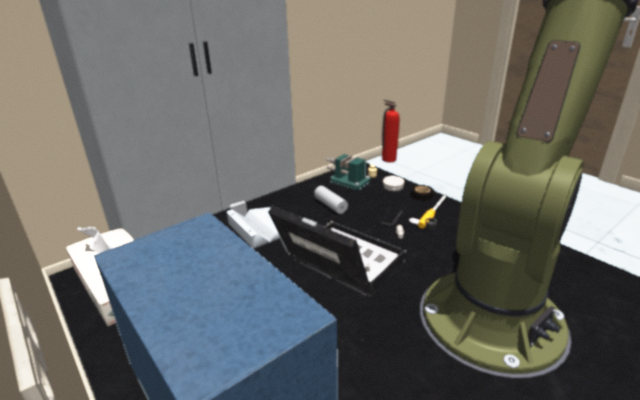

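The top view shows the block at about (217,186), with its stop at (202,151) and its ramp towards the right. The bar is at (309,202). The scene view shows the open case lying between the robot and the work.

Run:
```python
from h import *
c=imaging.capture("top"); im=c["pixels"]; g=im.max(2)
for nm,(x0,y0,x1,y1),th in(("bar",(285,165,335,240),70),("block",(165,140,270,235),70)):
    m=np.zeros_like(g); m[y0:y1,x0:x1]=(g[y0:y1,x0:x1]>th)*255
    ct=max(cv2.findContours(m,0,1)[0],key=cv2.contourArea); r=cv2.minAreaRect(ct); print(nm,r)
    print(cv2.approxPolyDP(ct,3,True)[:,0].tolist())
    if nm=="bar":
        b=cv2.boxPoints(r); print(np.round([onz(c,*p,.018) for p in b],4).tolist(), onz(c,*r[0],.022))
cr=im[140:235,165:335]; cv2.imwrite("pics/crop.png",cv2.resize(cr,None,fx=4.7,fy=4.7,interpolation=cv2.INTER_CUBIC))
```

```text
bar ((308.7410583496094, 201.0247344970703), (18.671283721923828, 52.64690017700195), 5.856013774871826)
[[305, 175], [297, 224], [314, 227], [320, 179]]
[[0.4385, -0.0265, 0.018], [0.5456, -0.0367, 0.018], [0.5419, -0.0745, 0.018], [0.4349, -0.0637, 0.018]] [ 0.48915078 -0.05023396  0.022     ]
block ((217.4329376220703, 185.10366821289062), (72.66395568847656, 74.54129028320312), 6.340191841125488)
[[192, 146], [186, 151], [178, 216], [249, 224], [256, 161], [237, 158], [235, 154], [217, 155], [212, 147]]
```

View pics/crop.png

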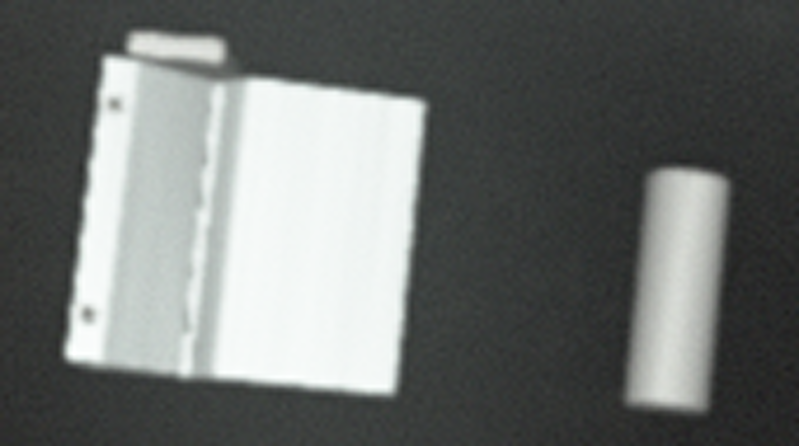

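Run:
```python
from h import *
c=imaging.capture("top")
q=lambda u,v,z: onz(c,165+(u+.5)/4.7-.5,140+(v+.5)/4.7-.5,z)
A,B=q(426,100,0),q(396,394,0); C,D=q(104,56,.034),q(66,358,.034)
for a,b in((A,B),(C,D)): print(a,b,np.linalg.norm(a-b),np.degrees(np.arctan2(*(a-b)[1::-1])))
ax=(A-B)+(C-D); th=np.arctan2(ax[1],ax[0]); print("th",th,np.degrees(th))
ex=np.array([np.cos(th),np.sin(th),0]);ey=np.array([-ex[1],ex[0],0])
f=(A+B)/2;t=(C+D)/2
print((t-f)@ey*1000)
o=((f+90e-3*ey)+(t-44e-3*ey))/2; o[2]=0; print("origin",o)
cam=-np.array(c["R"]).T@np.array(c["t"]);print("cam",cam)
P=[q(645,178,.018),q(729,182,.018),q(626,403,.018),q(709,408,.018)]
P=np.array(P);print(P)
d=(P[0]+P[1]-P[2]-P[3]);print("bar ang",np.degrees(np.arctan2(d[1],d[0])), "ctr",P.mean(0))
# bar in block frame
for p in list(P)+[P.mean(0)]: print(((p-o)@ex*1000).round(1),((p-o)@ey*1000).round(1))
# end faces
print("ends",q(688,168,.036),q(667,412,.018),q(667,412,.0))
```

```text
[0.57638161 0.06109577 0.        ] [0.44559107 0.07122561 0.        ] 0.1311822352037601 -4.42876792806883
[0.58662218 0.19601234 0.034     ] [0.45636477 0.20597372 0.034     ] 0.13063775089708546 -4.37315822932228
th -0.07681230518956103 -4.401020902032678
135.24105625538016
origin [0.51800485 0.15650904 0.        ]
cam [ 0.34075547 -0.03384475  0.99123315]
[[ 0.53815213 -0.03608811  0.018     ]
 [ 0.53663446 -0.07248058  0.018     ]
 [ 0.44038012 -0.02856513  0.018     ]
 [ 0.43843709 -0.06392433  0.018     ]]
bar ang -4.690597193444304 ctr [ 0.48840095 -0.05026454  0.018     ]
34.9 -190.5
36.1 -226.9
-63.2 -190.5
-62.4 -225.9
-13.6 -208.4
ends [ 0.53896583 -0.05431568  0.036     ] [ 0.4366329 -0.0460422  0.018    ] [ 0.43840616 -0.04626779  0.        ]
```

The bar is parallel to the block to within 0.3°. Next I check the heights of the green vise and the case lid, since the gripper body passes close to both.

Run:
```python
from h import *
t=cv2.imread("pics/top0.png");s=cv2.imread("pics/scene0.png")
a=cv2.resize(t[120:400,140:450],(620,560)) # x2
a=a[:, :380] if 0 else a
cv2.imwrite("pics/z1.png",a)
b=cv2.resize(s[140:300,220:450],None,fx=3.4,fy=3.4,interpolation=cv2.INTER_CUBIC); cv2.imwrite("pics/z2.png",b)
```

```text
(no output)
```

View pics/z1.png

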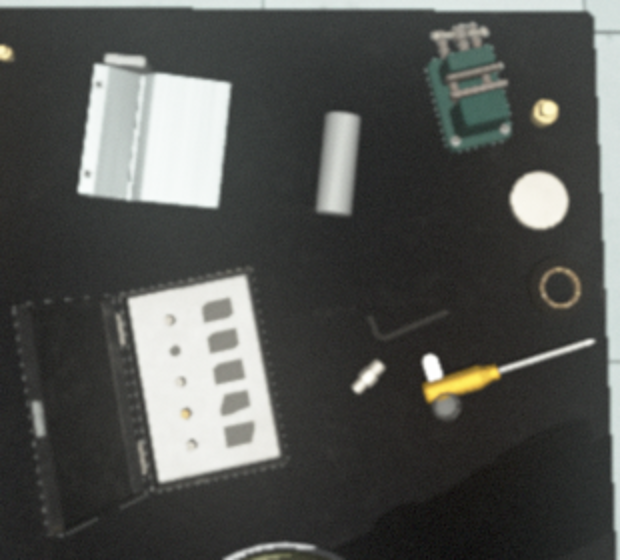

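View pics/z2.png

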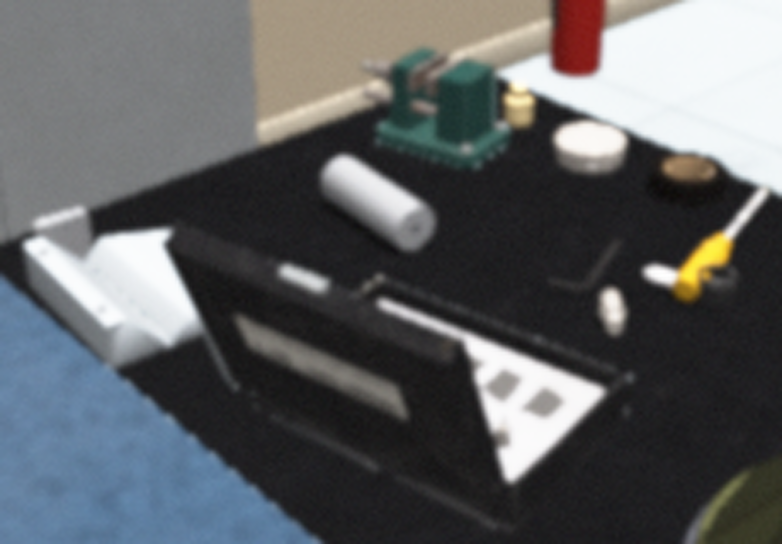

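Run:
```python
from h import *
T=imaging.capture("top");S=imaging.capture("scene")
def tri(a,b):
    o1,d1=ray(T,*a);o2,d2=ray(S,*b); k=np.linalg.lstsq(np.c_[d1,-d2],o2-o1,rcond=None)[0]
    p,q=o1+d1*k[0],o2+d2*k[1]; return ((p+q)/2).round(3),np.linalg.norm(p-q).round(3)
print("lid far",tri((147.5,274),(270.6,209)))
print("lid near",tri((170,387),(220+455/3.4,140+345/3.4)))
print("vise jaw corner",tri((140+462/2,120+105/2),(220+440/3.4,140+65/3.4)))
for p in((455,150),(430,70)): print("vise base",onz(T,140+p[0]/2,120+p[1]/2,.01).round(3))
print("case",[onz(T,140+p[0]/2,120+p[1]/2,.02).round(3).tolist() for p in((250,268),(105,298))])
s=arm.observe();R=np.array(s["tcp_rot"]);p=np.array(s["ee_pos"])
th=-.0768;o=np.array([.518,.1565,0]);ex=np.array([np.cos(th),np.sin(th),0]);ey=np.array([-ex[1],ex[0],0])
tgt=o-.020*ex-.262*ey+[0,0,.2]; print(tgt,(R.T@(tgt-p)*100).round(2))
Rt=np.c_[ey,ex,[0,0,-1]]; print(cv2.Rodrigues(R.T@Rt)[0].ravel())
```

```text
lid far (array([0.342, 0.221, 0.157]), np.float64(0.003))
lid near (array([0.164, 0.177, 0.157]), np.float64(0.003))
vise jaw corner (array([ 0.538, -0.166,  0.082]), np.float64(0.006))
vise base [ 0.504 -0.17   0.01 ]
vise base [ 0.588 -0.146  0.01 ]
case [[0.383, 0.036, 0.02], [0.353, 0.177, 0.02]]
[ 0.47795713 -0.10319322  0.2       ] [ 42.15 -37.7   10.38]
[-5.22947532e-04 -3.64413683e-04 -1.17519182e+00]
```

```bash
python3 -m crank '0 0 -0.1 4 -3.5 0 0.2; 0 0 -0.2 7 -6.3 0 0.2; 0 0 -0.3 10 -9 0 0.2; 0 0 -0.4 13 -11.6 1 0.2; 0 0 -0.5 16 -14.3 2 0.2; 0 0 -0.6 19 -17 3 0.2; 0 0 -0.7 22 -19.7 4 0.2; 0 0 -0.8 25 -22.4 5 0.2; 0 0 -0.9 28 -25 6 0.2; 0 0 -1 31 -27.7 7 0.2; 0 0 -1.1 34 -30.4 8 0.2; 0 0 -1.175 37 -33.1 9 0.2; 0 0 -1.175 40 -35.8 10 0.2; 0 0 -1.175 42.15 -37.7 10.4 0.2; 0 0 -1.175 42.15 -37.7 10.4 0.2; 0 0 -1.175 42.15 -37.7 10.4 0.2; 0 0 -1.175 42.15 -37.7 10.4 0.2'
cat >> h.py <<'E'
th=-.0768;o=np.array([.518,.1565,0]);ex=np.array([np.cos(th),np.sin(th),0]);ey=np.array([-ex[1],ex[0],0]);B=np.c_[ex,ey,[0,0,1]]
def st():
    s=arm.observe();R=np.array(s["tcp_rot"]);print("t",s["time_s"],"blk mm",(B.T@(np.array(s["ee_pos"])-o)*1000).round(1),"rotvec in block-aligned",cv2.Rodrigues(np.c_[ey,ex,[0,0,-1]].T@R)[0].ravel().round(3),"gap",s["finger_gap"],"F",np.round(s["contact_force"],1),"q",np.round(s["joint_positions"],2))
E
python3 -c "
from h import *
st(); c=imaging.capture('top'); cv2.imwrite('pics/t2.png',c['pixels'][120:300,150:450])"
```

```text
time_s: 1.72
ee_pos: [0.4777, -0.1037, 0.1998]
tcp_rot: [[0.076, 0.997, -0.001], [0.997, -0.076, -0.0], [-0.0, -0.001, -1.0]]
contact_force: [0.9, -0.2, -0.1]
finger_gap: 0.0515
gripper_force: 0.0
t 1.7167 blk mm [ -20.2 -262.5  199.8] rotvec in block-aligned [ 0.001 -0.    -0.   ] gap 0.05152966027850208 F [ 0.9 -0.2 -0.1] q [ 0.57  0.46 -0.59  1.99  0.36  0.79 -0.3 ]
```

View pics/t2.png

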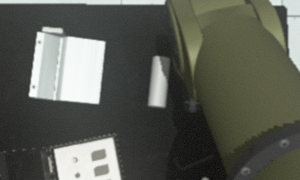

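The bar hasn't moved, at about (158,82) in the crop, and the arm is hovering on the −y side of it. Next I lower the fingers behind it.

```bash
python3 -m crank '0 0 0 0 0 2.5 0.2; 0 0 0 0 0 5 0.2; 0 0 0 0 0 7.5 0.2; 0 0 0 0 0 9.5 0.2; 0 0 0 0 0 11 0.2; 0 0 0 0 0 11 0.2; 0 0 0 0 0 11 0.2'
python3 -c "
from h import *
st(); c=imaging.capture('scene'); cv2.imwrite('pics/s3.png',cv2.resize(c['pixels'][120:280,220:450],None,fx=3.4,fy=3.4))"
```

```text
time_s: 2.35
ee_pos: [0.4773, -0.1047, 0.0898]
tcp_rot: [[0.079, 0.997, -0.002], [0.997, -0.079, -0.0], [-0.0, -0.001, -1.0]]
contact_force: [-1.1, 0.0, 0.9]
finger_gap: 0.0512
gripper_force: 0.0
t 2.35 blk mm [ -20.5 -263.5   89.8] rotvec in block-aligned [ 0.001 -0.     0.002] gap 0.05123046909492211 F [-1.1  0.   0.9] q [ 0.46  0.63 -0.45  2.1   0.53  0.53 -0.45]
```

View pics/s3.png

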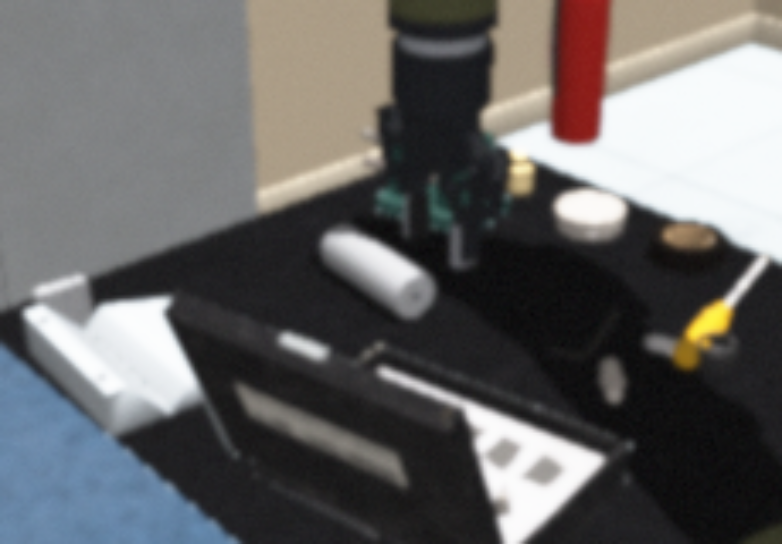

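The gripper is down behind the bar, with the near fingertip at about (460,270) in the crop. I turn that into a height.

Run:
```python
from h import *
S=imaging.capture("scene")
oo,d=ray(S,220+460/3.4,120+268/3.4); O=B.T@(oo-o);D=B.T@d
for y in(-252,-263,-274):
    k=(y/1000-O[1])/D[1]; print(y,((O+k*D)*1000).round(1))
for a in (12,18,24): print(a, ((proj(S,o+B@np.array([-.046,-.252,a/1000]))-[220,120])*3.4).round())
```

```text
-252 [ -60.3 -252.    25.2]
-263 [ -47.1 -263.    15.8]
-274 [ -33.9 -274.     6.4]
12 [448. 276.]
18 [448. 269.]
24 [448. 262.]
```

```bash
python3 -m crank '0 0 0 0.3 0 0.3 0.2; 0 0 0 0.7 0 0.6 0.2; 0 0 0 1.2 0 0.8 0.2; 0 0 0 1.6 0 0.9 0.2; 0 0 0 1.9 0 0.9 0.2; 0 0 0 2.2 0 0.9 0.2; 0 0 0 2.4 0 0.9 0.2; 0 0 0 2.6 0 0.9 0.2; 0 0 0 2.8 0 0.9 0.2'
python3 -c "
from h import *
st()"
```

```text
time_s: 3.2
ee_pos: [0.4801, -0.0754, 0.0809]
tcp_rot: [[0.077, 0.997, -0.0], [0.997, -0.077, -0.0], [-0.0, -0.0, -1.0]]
contact_force: [-0.3, -0.2, 0.3]
finger_gap: 0.0513
gripper_force: 0.0
t 3.2 blk mm [ -20.  -234.1   80.9] rotvec in block-aligned [ 0. -0.  0.] gap 0.05125635182777253 F [-0.3 -0.2  0.3] q [ 0.39  0.64 -0.42  2.11  0.54  0.5  -0.52]
```

```bash
python3 -m crank '0 0 0 0.3 0 0 0.2; 0 0 0 0.7 0 0 0.2; 0 0 0 1.2 0 0 0.2; 0 0 0 1.8 0 0 0.2; 0 0 0 2.4 0 0 0.2; 0 0 0 3 0 0 0.2; 0 0 0 3.6 0 0 0.2; 0 0 0 4.2 0 0 0.2; 0 0 0 4.8 0 0 0.2; 0 0 0 5.4 0 0 0.2; 0 0 0 6 0 0 0.2; 0 0 0 6.6 0 0 0.2; 0 0 0 7.2 0 0 0.2; 0 0 0 7.7 0 0 0.2; 0 0 0 8.2 0 0 0.2; 0 0 0 8.7 0 0 0.2; 0 0 0 9.1 0 0 0.2; 0 0 0 9.5 0 0 0.2; 0 0 0 9.9 0 0 0.2; 0 0 0 10.3 0 0 0.2'
python3 -c "
from h import *
st(); c=imaging.capture('scene'); cv2.imwrite('pics/s4.png',cv2.resize(c['pixels'][120:280,200:430],None,fx=3.4,fy=3.4))"
```

```text
time_s: 4.87
ee_pos: [0.4881, 0.0275, 0.0809]
tcp_rot: [[0.077, 0.997, -0.0], [0.997, -0.077, -0.0], [-0.0, 0.0, -1.0]]
contact_force: [1.1, 0.0, 0.7]
finger_gap: 0.0512
gripper_force: 0.1
t 4.8667 blk mm [ -19.9 -130.9   80.9] rotvec in block-aligned [-0. -0.  0.] gap 0.051193896673747775 F [1.1 0.  0.7] q [ 0.16  0.64 -0.4   2.11  0.51  0.49 -0.7 ]
```

View pics/s4.png

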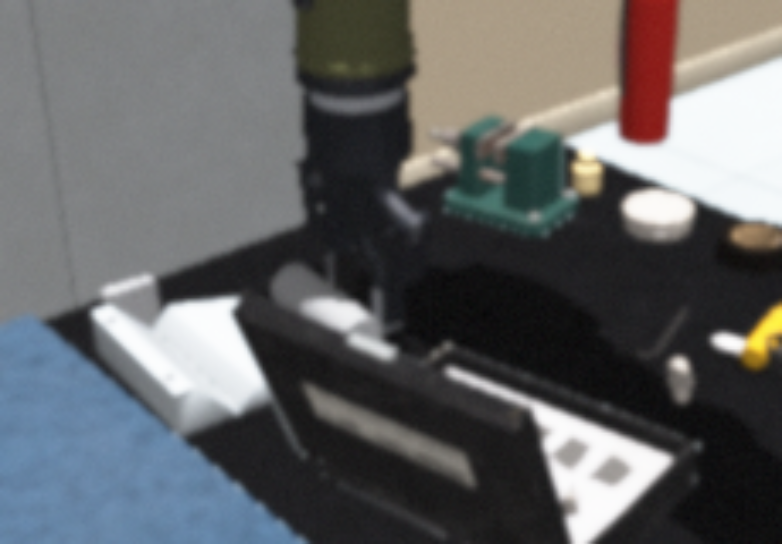

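The fingers have the bar squarely in front, at about (320,300) in the crop, just short of the ramp. Now I push it up the ramp.

```bash
python3 -m crank '0 0 0 0.4 0 0 0.2; 0 0 0 0.8 0 0 0.2; 0 0 0 1.2 0 0 0.2; 0 0 0 1.6 0 -0.05 0.2; 0 0 0 2 0 -0.15 0.2; 0 0 0 2.5 0 -0.27 0.2; 0 0 0 3 0 -0.4 0.2; 0 0 0 3.5 0 -0.5 0.2; 0 0 0 4 0 -0.65 0.2; 0 0 0 4.5 0 -0.75 0.2; 0 0 0 5 0 -0.9 0.2; 0 0 0 5.5 0 -1 0.2; 0 0 0 6 0 -1.15 0.2; 0 0 0 6.4 0 -1.25 0.2; 0 0 0 6.8 0 -1.35 0.2; 0 0 0 7.2 0 -1.45 0.2; 0 0 0 7.5 0 -1.5 0.2; 0 0 0 7.8 0 -1.6 0.2; 0 0 0 8.1 0 -1.65 0.2'
python3 -c "
from h import *
st()"
python3 -m crank '0 0 0 0.2 0 -0.05 0.2; 0 0 0 0.4 0 -0.1 0.2; 0 0 0 0.6 0 -0.1 0.2; 0 0 0 0.8 0 -0.1 0.2; 0 0 0 1 0 -0.1 0.2; 0 0 0 1.2 0 -0.1 0.2; 0 0 0 1.2 0 -0.1 0.2; 0 0 0 1.2 0 -0.1 0.2'
python3 -c "
from h import *
st(); c=imaging.capture('scene'); cv2.imwrite('pics/s5.png',cv2.resize(c['pixels'][120:280,180:410],None,fx=3.4,fy=3.4))"
```

```text
time_s: 6.5
ee_pos: [0.4943, 0.1081, 0.0975]
tcp_rot: [[0.077, 0.997, -0.0], [0.997, -0.077, -0.0], [-0.0, -0.0, -1.0]]
contact_force: [-0.4, -3.8, 1.0]
finger_gap: 0.0513
gripper_force: 1.7
t 6.5 blk mm [-19.9 -50.1  97.5] rotvec in block-aligned [ 0. -0.  0.] gap 0.05130772938013341 F [-0.4 -3.8  1. ] q [ 0.01  0.62 -0.41  2.05  0.46  0.56 -0.81]
time_s: 7.17
ee_pos: [0.4952, 0.1202, 0.0983]
tcp_rot: [[0.077, 0.997, -0.0], [0.997, -0.077, 0.0], [0.0, -0.0, -1.0]]
contact_force: [-0.0, -0.3, -0.6]
finger_gap: 0.0514
gripper_force: 0.0
t 7.1667 blk mm [-20.  -38.   98.3] rotvec in block-aligned [ 0.  0. -0.] gap 0.051354804163403274 F [-0.  -0.3 -0.6] q [-0.01  0.63 -0.41  2.04  0.46  0.56 -0.82]
```

View pics/s5.png

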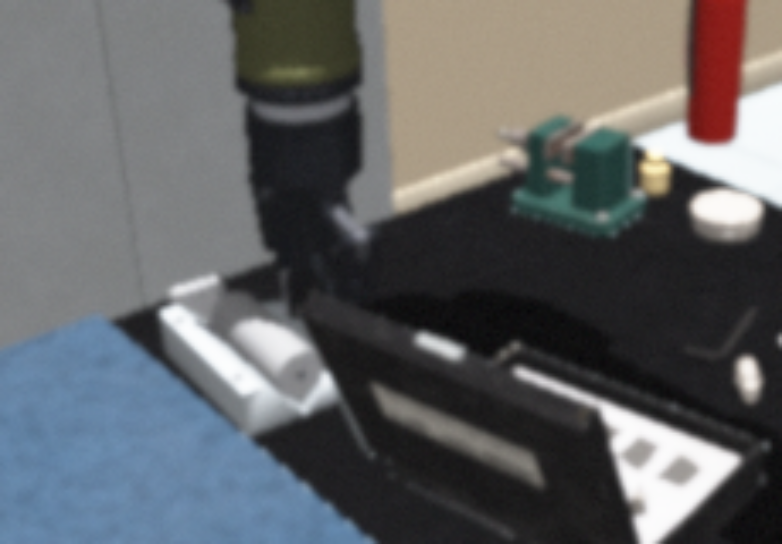

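```bash
python3 -m crank '0 0 0 -0.5 0 -0.5 0.2; 0 0 0 -1.2 0 -1.5 0.2; 0 0 0 -1.5 0 -3 0.2; 0 0 0 -1.5 0 -5 0.2; 0 0 0 -1.5 -0.5 -6.5 -0.5; 0 0 0 -0.5 -2.5 -6.5 -1; 0 0 0 1 -5 -6.5 -1; 0 0 0 2.5 -7 -6.5 -1; 0 0 0 3.5 -8.5 -6.5 -1; 0 0 0 3.8 -8.5 -6.5 -1; 0 0 0 3.8 -8.5 -6.5 -1; 0 0 0 3.8 -8.5 -6.5 -1'
python3 - <<'E'
from h import *
st()
S=imaging.capture("scene")
def end(u,v):
    oo,d=ray(S,u,v);O=B.T@(oo-o);D=B.T@d;k=-O[1]/D[1];return ((O+k*D)*1000).round(1)
print("pred", end(180+300/3.4,120+375/3.4))
T=imaging.capture("top")
cv2.imwrite("pics/t6.png",np.hstack([cv2.resize(S["pixels"][180:260,200:300],(400,320)),cv2.resize(T["pixels"][130:230,160:260],(400,400))[:320]]))
E
```

```text
time_s: 8.22
ee_pos: [0.4142, 0.1637, 0.164]
tcp_rot: [[0.078, 0.997, 0.001], [0.997, -0.078, -0.0], [-0.0, 0.001, -1.0]]
contact_force: [0.0, 0.0, -0.2]
finger_gap: 0.0001
gripper_force: 0.0
t 8.2167 blk mm [-104.    -0.8  164. ] rotvec in block-aligned [-0.001 -0.     0.001] gap 0.00010407517672918888 F [ 0.   0.  -0.2] q [-0.08  0.45 -0.5   2.14  0.36  0.63 -0.91]
pred [-58.9   0.   27.9]
```

View pics/t6.png

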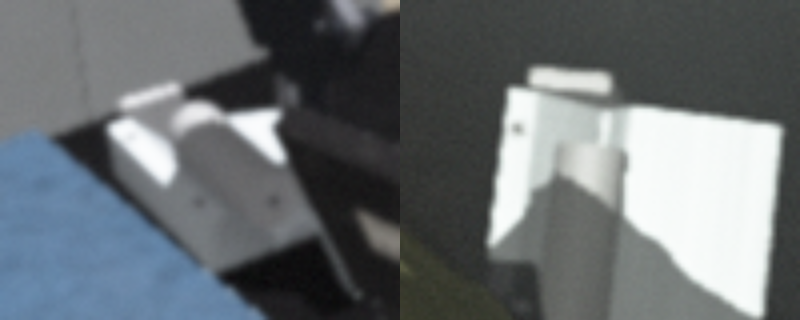

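The bar is seated in the groove, with its near end at about x = −60 mm in the block's frame. Next the closed fingers go down behind that end and push gently.

```bash
python3 -m crank '0 0 0 0 0 1 -1; 0 0 0 0 0 2.5 -1; 0 0 0 0 0 4.2 -1; 0 0 0 0 0 5.7 -1; 0 0 0 0 0 6.7 -1; 0 0 0 0.1 0.2 6.8 -1; 0 0 0 0.1 0.7 6.8 -1; 0 0 0 0.1 1.2 6.8 -1; 0 0 0 0.1 1.6 6.8 -1; 0 0 0 0.1 1.9 6.8 -1; 0 0 0 0.1 2.1 6.8 -1;0 0 0 0.1 2.3 6.8 -1;0 0 0 0.1 2.5 6.8 -1;0 0 0 0.1 2.7 6.8 -1'
python3 - <<'E'
from h import *
st()
S=imaging.capture("scene")
cv2.imwrite("pics/s7.png",cv2.resize(S["pixels"][150:270,180:330],None,fx=5,fy=5))
E
```

```text
time_s: 9.48
ee_pos: [0.4405, 0.1633, 0.0955]
tcp_rot: [[0.077, 0.997, 0.0], [0.997, -0.077, 0.0], [0.0, 0.0, -1.0]]
contact_force: [0.1, -0.4, 0.4]
finger_gap: 0.0003
gripper_force: 0.0
t 9.4833 blk mm [-77.8   0.8  95.5] rotvec in block-aligned [-0.  0.  0.] gap 0.0003331562254699816 F [ 0.1 -0.4  0.4] q [-0.14  0.59 -0.4   2.14  0.48  0.49 -0.98]
```

View pics/s7.png

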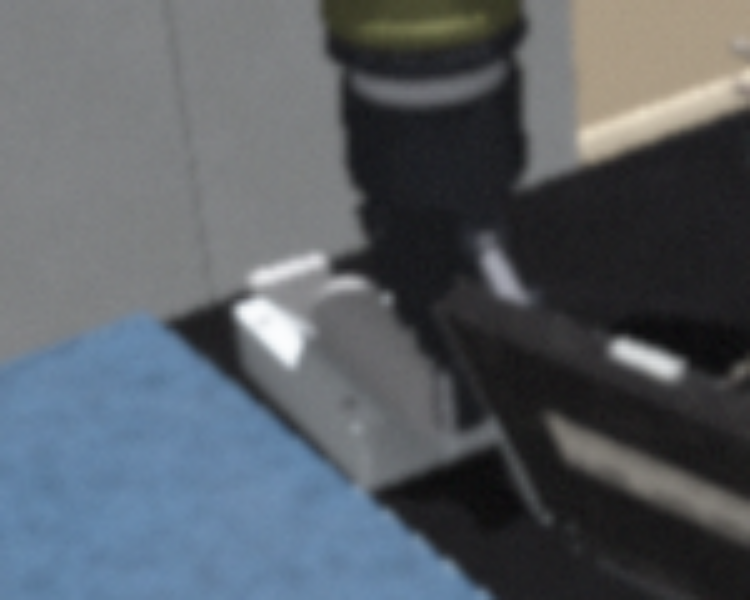

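That is 11 pictures viewed, one over the limit of 10, so I won't view any more and will rely on numbers. The fingers are right behind the bar's end.

```bash
python3 -m crank '0 0 0 0 0.15 0 -1; 0 0 0 0 0.3 0 -1; 0 0 0 0 0.45 0 -1; 0 0 0 0 0.6 0 -1; 0 0 0 0 0.75 0 -1; 0 0 0 0 0.9 0 -1; 0 0 0 0 1.05 0 -1; 0 0 0 0 1.2 0 -1; 0 0 0 0 1.35 0 -1; 0 0 0 0 1.5 0 -1; 0 0 0 0 1.65 0 -1; 0 0 0 0 1.8 0 -1; 0 0 0 0 1.9 0 -1; 0 0 0 0 2 0 -1; 0 0 0 0 2.1 0 -1; 0 0 0 0 2.2 0 -1'
python3 - <<'E'
from h import *
st()
T=imaging.capture("top");g=T["pixels"].max(2)
# profile along groove line at top of bar (z=47.5mm)
for x in range(0,72,4):
    u,v=proj(T,o+B@np.array([x/1000,0,.0475]));print(x,int(g[int(round(v)),int(round(u))]),end="; ")
E
```

```text
time_s: 10.87
ee_pos: [0.4624, 0.1616, 0.0954]
tcp_rot: [[0.077, 0.997, -0.0], [0.997, -0.077, -0.0], [-0.0, -0.0, -1.0]]
contact_force: [-1.9, -0.4, -0.2]
finger_gap: -0.0001
gripper_force: 0.9
t 10.8667 blk mm [-55.8   0.8  95.4] rotvec in block-aligned [ 0. -0.  0.] gap -7.658434690951369e-05 F [-1.9 -0.4 -0.2] q [-0.11  0.61 -0.41  2.09  0.47  0.53 -0.95]
0 69; 4 57; 8 55; 12 55; 16 69; 20 68; 24 70; 28 70; 32 73; 36 85; 40 96; 44 98; 48 108; 52 177; 56 160; 60 99; 64 187; 68 221;
```

```bash
python3 -m crank '0 0 0 0 0.08 0 -1; 0 0 0 0 0.16 0 -1; 0 0 0 0 0.24 0 -1; 0 0 0 0 0.32 0 -1; 0 0 0 0 0.38 0 -1; 0 0 0 0 0.44 0 -1; 0 0 0 0 0.5 0 -1'|egrep 'ee_|contact'
python3 -m crank '0 0 0 0 0.05 0 -1; 0 0 0 0 0.1 0 -1'|egrep 'ee_|contact'
python3 -m crank '0 0 0 0 0.05 0 -1; 0 0 0 0 0.1 0 -1'|egrep 'ee_|contact'
```

```text
ee_pos: [0.4673, 0.1612, 0.0954]
contact_force: [-2.1, -0.6, -1.1]
ee_pos: [0.4684, 0.1611, 0.0954]
contact_force: [-1.6, 0.2, -0.9]
ee_pos: [0.4693, 0.161, 0.0954]
contact_force: [-2.2, 0.2, 0.2]
```

```bash
python3 -m crank '0 0 0 0 0.05 0 -1; 0 0 0 0 0.1 0 -1'|egrep 'ee_|contact'
python3 - <<'E'
from h import *
st()
T=imaging.capture("top");g=T["pixels"].max(2)
for x in range(36,76,2):
    u,v=proj(T,o+B@np.array([x/1000,0,.0475]));print(x,int(cv2.getRectSubPix(g,(1,1),(float(u),float(v)))[0,0]),end="; ")
E
```

```text
ee_pos: [0.4703, 0.161, 0.0954]
contact_force: [-2.7, -0.2, -0.6]
t 12.0 blk mm [-47.9   0.8  95.4] rotvec in block-aligned [0. 0. 0.] gap -0.0002192157820738241 F [-2.7 -0.2 -0.6] q [-0.1   0.62 -0.41  2.07  0.47  0.54 -0.94]
36 68; 38 72; 40 73; 42 71; 44 71; 46 71; 48 74; 50 85; 52 93; 54 95; 56 94; 58 108; 60 145; 62 183; 64 202; 66 213; 68 216; 70 210; 72 188; 74 133;
```

```bash
for i in 1; do python3 -m crank '0 0 0 0 0.04 0 -1; 0 0 0 0 0.08 0 -1'|egrep 'ee_|contact'; done
python3 -m crank '0 0 0 0 0.04 0 -1; 0 0 0 0 0.08 0 -1'|egrep 'ee_|contact'
```

```text
ee_pos: [0.4705, 0.1609, 0.0953]
contact_force: [-5.3, 1.4, 2.8]
ee_pos: [0.4706, 0.1609, 0.0953]
contact_force: [-8.4, 0.5, 4.0]
```

The force rose to 8 N with almost no further motion, so the bar is home. I back off and check numerically.

```bash
python3 -m crank '0 0 0 0 -0.1 0 -1; 0 0 0 0 -0.3 0 -1; 0 0 0 0 -0.8 0 -1; 0 0 0 0 -1.8 0 -1; 0 0 0 0 -3.3 0 -1; 0 0 0 0 -4 -1 -1; 0 0 0 0 -4 -4 -1; 0 0 0 -3 -4 -8 -1; 0 0 0 -7 -4 -11 -1; 0 0 0 -11 -4 -14 -1; 0 0 0 -15 -4 -16 -1; 0 0 0 -18 -4 -16 -1; 0 0 0 -21 -4 -16 -1; 0 0 0 -22 -4 -16 -1; 0 0 0 -22 -4 -16 -1; 0 0 0 -22 -4 -16 -1'|egrep 'time|ee_|contact'
python3 - <<'E'
from h import *
T=imaging.capture("top");g=T["pixels"].max(2);S=imaging.capture("scene");gs=S["pixels"].max(2)
def prof(c,g,pts): 
    for l,X in pts:
        u,v=proj(c,o+B@(np.array(X)/1000)); print(l,int(cv2.getRectSubPix(g,(1,1),(float(u),float(v)))[0,0]),end="; ")
    print()
prof(T,g,[(x,(x,0,47.5)) for x in range(-60,80,3)])
prof(S,gs,[(x,(x,0,29.5)) for x in range(-70,0,3)])
old=cv2.imread("pics/top0.png")
d=cv2.absdiff(T["pixels"],old).max(2); m=(d>60).astype(np.uint8); n,_,s,_=cv2.connectedComponentsWithStats(m)
print([r.tolist() for r in s[1:] if r[4]>15])
E
```

```text
time_s: 13.72
ee_pos: [0.4148, -0.0557, 0.256]
contact_force: [0.7, 0.3, -0.4]
-60 195; -57 193; -54 195; -51 193; -48 195; -45 193; -42 188; -39 141; -36 148; -33 202; -30 210; -27 210; -24 211; -21 207; -18 210; -15 207; -12 207; -9 208; -6 206; -3 205; 0 204; 3 206; 6 204; 9 202; 12 204; 15 203; 18 203; 21 201; 24 203; 27 201; 30 201; 33 202; 36 200; 39 201; 42 199; 45 199; 48 198; 51 200; 54 199; 57 198; 60 198; 63 195; 66 205; 69 206; 72 180; 75 98; 78 57; 
-70 242; -67 242; -64 242; -61 241; -58 239; -55 229; -52 202; -49 170; -46 148; -43 137; -40 132; -37 121; -34 107; -31 113; -28 122; -25 132; -22 137; -19 142; -16 153; -13 176; -10 206; -7 227; -4 233; -1 234; 
[[204, 153, 12, 4, 29], [196, 156, 24, 49, 156], [312, 165, 43, 21, 481], [367, 164, 10, 4, 17], [295, 172, 8, 20, 80], [299, 176, 20, 51, 776], [365, 189, 5, 4, 16], [367, 195, 28, 47, 626], [277, 209, 21, 50, 554], [351, 297, 63, 30, 577], [316, 300, 16, 17, 117], [346, 352, 53, 27, 423], [340, 371, 12, 11, 37], [448, 386, 21, 14, 200], [261, 391, 37, 8, 118], [267, 397, 13, 3, 20], [403, 397, 9, 3, 21]]
```

Near end at about −35 mm, with no gap at the stop, and the arm is clear. Handing in.

```bash
python3 -c "
from bench import arm
print(arm.sign_off())"
```

```text
the job is handed in; nothing more can be done
None
```

The bar was rolled up the ramp into the V-groove, pushed on its end until it was home against the stop plate (force rose to 8 N), and left lying there with the arm clear; job handed in at about 14 s, no verdict shown, bystanders not approached but not re-measured, and I viewed 11 pictures, one over the limit of 10.

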